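# Third hand: hold the injector adapter against the sealing pad

## Task

Take the bare aluminium adapter block with the brass ring, bring it onto the ledge of the green clamping fixture and press its ring face squarely and centrally against the orange spring-loaded sealing pad with a steady push of about 10 newtons (never above 25), as a third hand for the technician who will drive its screws. Keep it sitting on or barely above the ledge, hold the push steady for at least two seconds, and finish while still holding and pushing: do not let go. Leave the other adapters, tools and containers where they are.

Things in the scene. Friction and masses are not known exactly. Their poses are not given: they have to be found in the camera images.
- adapter_center (a point): The adapter: silvery 50 mm cube block, 0.27 to 0.45 kg, loose on the table, with a flat brass ring (34 mm across) on its +x side and a brass pipe stub (22 mm across, 12 mm high) on top. Origin: the block's centre, 25 mm above its underside; z up, x out of the ring side (at first within 30 degrees of world x). Its sides are flat; gripping the two y sides leaves the ring and screw sides clear.
- adapter_ring (a point): Centre of the brass ring on the adapter's +x face, 25 mm ahead of the block's centre along x; same axes.
- fixture: Green fixture bolted to the table. Origin on the table surface straight below the front of the unpressed pad; x points into the pad (push direction), z up. Base plate 12 mm thick, 150 mm wide (y), x = -90 to +95 mm; its top in front of the pad is the clear ledge. Green housing behind the pad, x = +16 to +95 mm, 130 mm wide, top 71 mm above the table.
- pad (a joint): Travel (m) of the orange sealing pad: 0 free, grows as pushed along the fixture's +x, 0.014 at its hard stop. Pad 40 mm wide, 36 mm high, centred on the fixture's y = 0, 37 mm above the table (25 mm above the ledge: level with the centre of an adapter on the ledge). Spring: 3 N at first touch plus 1 N per mm: 10 N at 7 mm, 17 N at the stop.
- blue_adapter_center (a point): A bystander: blue painted adapter block with a steel ring, 50 mm cube; its origin is the block's centre, 25 mm above its underside.
- dark_adapter_center (a point): A bystander: dark steel adapter block with a copper ring, 50 mm cube; its origin is the block's centre, 25 mm above its underside.
- screwdriver: A bystander: screwdriver lying on the table.
- wrench: A bystander: wrench lying on the table.
- oil_jar: A bystander: jar 60 mm across and 85 mm high, origin at its underside.
- cap: A bystander: black cap 40 mm across and 30 mm high, origin at its underside.
Not all that is in view belongs to the job. Leave any red look-alike of the part that bears adapter_center alone.

How it is judged:
By the outcome, as a careful person would: the job done as asked, in the order asked, and still so for the second after the job is handed in, while the arm keeps its last pose, push and grip.
It also fails if it takes over 54 s, if anything falls off the work surface, if the arm or the gripper's body presses on something with over 40 N, if the wrist force passes 120 N, or if a joint passes its speed limit or range.

## Robot

A 6-joint arm with a two-finger parallel gripper is mounted at the origin on the work surface. World frame = base frame: x ahead of the robot, y to its left, z up, the work surface at z = 0. Lengths are in m, angles in rad, forces in N, time in s.
With the tool pointing down it reaches from about 0.425 to 0.95 m from the base axis. Payload 3.5 kg.
Tool frame: the origin (TCP) lies between the finger pads; the fingertips stand 11 mm ahead of it and the grasp point (between the pads) lies 8 mm behind it; z points along the fingers, y is the line along which they close (so a half turn about z gives the same grasp; the last joint's range is limited). The gripper opens to 85 mm and grips with 20 to 120 N. Pads are 22 mm wide; open, the fingers measure 114 mm over their backs; the gripper's body (76 mm by 85 mm) begins 54 mm behind the grasp point. The pads swing forward as they close: fully open they stand 13 mm farther back than shut.
Start: joints at [-1.314, 0.286, 1.577, -0, 1.279, -0.15], TCP at [0.267, -0.62, 0.242] pointing down, gripper open.
Joint ranges: [-2.77, 2.77], [-0.9, 2.22], [0.21, 2.48], [-1.53, 4.67], [0.24, 2.81], [-2.84, 2.84]. Speed limits (rad/s): [2.79, 2.79, 3.14, 3.14, 3.14, 3.14].

## Interface

Orientations are given as [roll, pitch, yaw] about the fixed x, y, z axes, in that order (R = Rz(yaw) Ry(pitch) Rx(roll)).
In Python, from plant import r, move_gripper, get_state, cams, ticket, boxes_of, regions_of, landmark_of gives the robot as it stands. Calls block until the motion is done:
- r.move_ptp(position, orientation): joint-space move of the TCP to a pose.
- r.move_straight(position, attitude=None, rate=0.15): straight line of the TCP; attitude=None keeps the orientation; rate is the mean speed in m/s.
- r.movej(angles): joint-space move.
- move_gripper(opening, grip_force=None): opening from 0.0 (shut) to 1.0 (fully open); grip_force is the grip in N (None keeps the last); returns when the fingers have stopped.
- r.pause(seconds).
- r.ik(position, orientation): joint angles nearest the present ones, or None.
- get_state(): the state.
- cams.camera(name): name is "side" or "top"; returns (picture, depth): 400x640x3 uint8, red, green, blue; 400x640 float32, m along the optical axis (not along the pixel's ray), 0 where there is no reading.
- cams.camera_params(name): a dict with "camera_matrix" (3x3 intrinsics, pixels), "extrinsics" (4x4, takes a point from camera to world coordinates). Camera axes: x right, y up, looking along -z (the intrinsics and any distortion apply to the point x, -y, -z); pixel columns grow to the right and rows downward; lengths in m; the calibration is good to about 2 mm. A picture is of the moment at which its call begins. camera_params takes no time and is no camera call.
A pose or a line that the arm cannot do raises r.MotionError and nothing moves.
- ticket.finish_job(): hands the job in; it is judged then, once.
Trained networks look in the newest picture that a camera, given by its name, has taken for a name from the list of things; names that differ only in an ending like _2 or _b are one class to them, and where a whole thing is asked for, a point or a joint stands for the part that bears it (a point fixed in the world has none). Each returns a list of dicts, best first, with "p" (0 to 1); they miss things now and then, are a little off and sometimes report something else, mostly with a low value. They report only what shows in the picture. A call takes as long as a camera call. They do not tell look-alikes from the thing itself.
- boxes_of(thing, camera): "point" ([x, y, z] in m, in the coordinates of the camera as it stood for that picture, good to about 4 mm: the middle of the surface that is visible of it).
- regions_of(thing, camera): "mask" (400x640 bool, what is visible of it).
- landmark_of(thing, camera): "point" ([x, y, z] in m, in the coordinates of the camera as it stood for that picture, good to about 4 mm: a listed point, or the origin of a listed thing).
The state is a dict: "time": time; "joint_pos": joint angles; "qvel": joint speeds; "effort": joint torques, N m; "ee_pos": TCP position; "eef_rot": TCP orientation; "contact_force": force on the tool from outside, world axes, zero at the start; "wrist_torque": the same for the moment, N m; "gripper_width": opening from 0.0 (shut) to 1.0 (fully open); "grip_force": force on a finger pad.
Only numpy, scipy, OpenCV 4.12 (cv2) and the standard library are available. Lean on these libraries where they do the work, as an engineer would, in place of code of your own. Each camera call takes 0.05 s, during which the arm holds its last target. There are 200 camera calls.

## Working session

There is one attempt and no reset: what is moved stays moved. The work goes in short steps, each a Python script; the robot and the scene stay as the last script left them, time stands still between calls to the robot, and variables do not carry over. Pictures are saved under pics/ and viewed, at most 10 in all, crops included, and the job is handed in when it is done.

```bash
ls; mkdir -p pics; cat > h.py <<'E'
import numpy as np, cv2
from plant import r, move_gripper, get_state, cams, ticket, boxes_of, regions_of, landmark_of
def w(p,cam):
    E=np.array(cams.camera_params(cam)["extrinsics"]); return (E@np.append(p,1))[:3]
def cloud(cam,d):
    P=cams.camera_params(cam);K=np.array(P["camera_matrix"]);E=np.array(P["extrinsics"])
    v,u=np.mgrid[0:400,0:640]
    c=np.stack([(u-K[0,2])/K[0,0]*d,-(v-K[1,2])/K[1,1]*d,-d,np.ones_like(d)],-1)
    return (c@E.T)[...,:3]
E
python3 - <<'E'
from h import *
for c in("top","side"):
    p,d=cams.camera(c); cv2.imwrite(f"pics/{c}0.png",p[...,::-1]); 
    print(c,{k:np.round(v,3).tolist() for k,v in cams.camera_params(c).items() if k!="name"} )
    np.savez(f"{c}0.npz",p=p,d=d)
    for t in("adapter_center","adapter_ring","fixture","blue_adapter_center","dark_adapter_center","oil_jar","cap"):
        print(t,[(np.round(w(x["point"],c),3).tolist(),round(x["p"],2)) for x in landmark_of(t,c)])
print(get_state())
E
```

```text
pics
top {'camera_matrix': [[481.026, 0.0, 322.37], [0.0, 481.026, 197.833], [0.0, 0.0, 1.0]], 'extrinsics': [[-0.008, 0.993, -0.121, 0.386], [-1.0, -0.007, 0.003, 0.004], [0.002, 0.121, 0.993, 1.573], [0.0, 0.0, 0.0, 1.0]]}
adapter_center [([0.383, -0.239, 0.026], 0.81), ([0.479, -0.263, 0.02], 0.8)]
adapter_ring [([0.397, -0.219, 0.025], 0.79), ([0.505, -0.267, 0.024], 0.74)]
fixture [([0.646, 0.204, -0.002], 0.86)]
blue_adapter_center [([0.449, -0.118, 0.027], 0.69)]
dark_adapter_center [([0.612, -0.186, 0.025], 0.61)]
oil_jar [([0.521, -0.418, -0.004], 0.56)]
cap [([0.738, -0.083, -0.004], 0.67)]
side {'camera_matrix': [[392.765, 0.0, 322.366], [0.0, 392.765, 200.206], [0.0, 0.0, 1.0]], 'extrinsics': [[0.993, 0.084, -0.077, 0.488], [-0.114, 0.721, -0.684, -0.729], [-0.002, 0.688, 0.726, 0.829], [0.0, 0.0, 0.0, 1.0]]}
adapter_center [([0.381, -0.242, 0.029], 0.68), ([0.477, -0.269, 0.024], 0.56)]
adapter_ring [([0.508, -0.265, 0.022], 0.66), ([0.395, -0.222, 0.028], 0.59)]
fixture [([0.641, 0.198, 0.003], 0.74), ([0.741, -0.081, 0.003], 0.23)]
blue_adapter_center [([0.453, -0.118,
[... 161 characters left out ...]
0.001], 0.66)]
{'time': 0.8, 'joint_pos': array([-1.31398622e+00,  2.86289180e-01,  1.57667288e+00,  8.41258145e-06,
        1.27866667e+00, -1.49982165e-01]), 'qvel': array([ 0.00228259,  0.00067471, -0.00030564, -0.00101244, -0.00065285,
       -0.00020931]), 'effort': array([-1.10146841e-03, -4.05919218e+01, -2.92922616e+01, -1.14288880e-04,
        4.76891546e-04,  7.04387748e-07]), 'ee_pos': array([ 0.26710954, -0.61988158,  0.24234679]), 'eef_rot': array([-3.14155818e+00, -1.33566164e-05,  4.06789854e-01]), 'contact_force': array([ 0.48957537, -0.04655425,  0.49115752]), 'wrist_torque': array([0.01321141, 0.01444878, 0.01971993]), 'grip_force': 0.0, 'gripper_width': 0.9960251561653749}
```

View pics/top0.png

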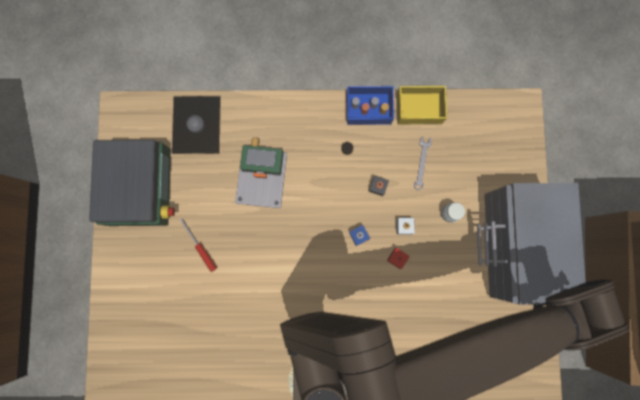

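View pics/side0.png

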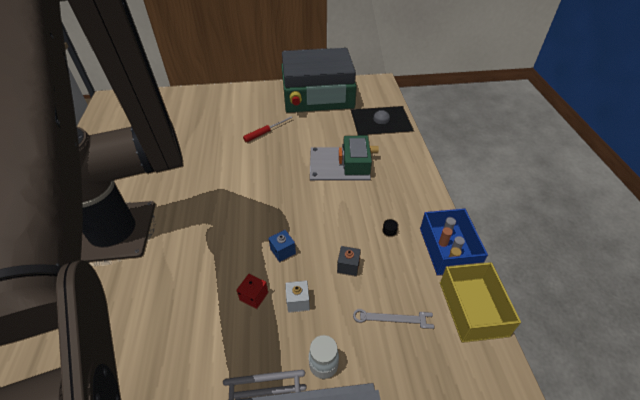

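The silver adapter is at top (405,226) and side (297,295). The red look-alike is at top (398,258), and the fixture is at top (262,175) with its pad facing the robot. Next I'll measure the yaws from the depth.

```bash
python3 - <<'E'
from h import *
def rect(P,n):
    q=P[:,:2].astype(np.float32)*1000
    (c,s,a)=cv2.minAreaRect(q); print(n,len(P),"c",np.round(c,1),"s",np.round(s,1),"a",round(a,1),"z",np.round(np.percentile(P[:,2],[5,50,95]),4))
for c in("top","side"):
    p,d=cams.camera(c); C=cloud(c,d)
    m=np.hypot(C[...,0]-.478,C[...,1]+.266)<.045
    Z=C[...,2]
    rect(C[m&(Z>.042)&(Z<.056)],c+" adapter top"); rect(C[m&(Z>.015)&(Z<.056)],c+" adapter all"); rect(C[m&(Z>.057)&(Z<.075)],c+" stub")
    f=(np.hypot(C[...,0]-.66,C[...,1]-.2)<.16)
    rect(C[f&(Z>.064)&(Z<.076)],c+" housing top")
    rect(C[f&(Z>.008)&(Z<.016)],c+" plate")
    rect(C[f&(Z>.008)&(Z<.09)],c+" fixture all")
    hsv=cv2.cvtColor(p,cv2.COLOR_RGB2HSV)
    o=f&(hsv[...,0]>3)&(hsv[...,0]<16)&(hsv[...,1]>150)&(Z>.02)&(C[...,0]<.68)
    if o.sum()>3: rect(C[o],c+" orange")
    for t in("pad","adapter_ring"):
        print(t,[(np.round(w(x["point"],c),3).tolist(),round(x["p"],2)) for x in boxes_of(t,c)])
    P=p[int(110 if c=="top" else 110):,][:120, 220:470] if c=="top" else p[110:330,230:430]
    cv2.imwrite(f"pics/{c}z.png",cv2.resize(P[...,::-1],None,fx=3 if c=="top" else 2.7,fy=3 if c=="top" else 2.7,interpolation=cv2.INTER_CUBIC))
E
```

```text
top adapter top 220 c [ 481.8 -266.5] s [50.8 48. ] a 89.5 z [0.0441 0.049  0.0547]
top adapter all 252 c [ 481.8 -266.2] s [51.8 48. ] a 89.5 z [0.0324 0.0485 0.0546]
top stub 21 c [ 478.  -262.4] s [17.6 22.5] a 44.3 z [0.058  0.0597 0.0645]
top housing top 826 c [698.7 193.8] s [129.3  79. ] a 83.2 z [0.0646 0.0687 0.0739]
top plate 1112 c [667.8 205.2] s [277.  309.4] a 34.2 z [0.0084 0.0114 0.0153]
top fixture all 2469 c [667.8 205.2] s [277.  309.4] a 34.2 z [0.0089 0.0193 0.0725]
top orange 18 c [646.1 199.5] s [30.   4.5] a 81.7 z [0.0478 0.0543 0.0564]
pad [([0.646, 0.196, 0.054], 0.45)]
adapter_ring [([0.384, -0.236, 0.05], 0.79), ([0.478, -0.262, 0.048], 0.76)]
side adapter top 432 c [ 482.1 -267.4] s [52.1 51. ] a 89.5 z [0.0456 0.0507 0.0539]
side adapter all 568 c [ 482.1 -267.8] s [52.7 51.2] a 89.2 z [0.021  0.05   0.0536]
side stub 39 c [ 483.2 -269.4] s [13.6 16.5] a 74.6 z [0.0575 0.0624 0.0652]
side housing top 701 c [698.3 191. ] s [131.9  78.9] a 82.9 z [0.0663 0.0702 0.0739]
side plate 1089 c [645.9 199.2] s [154.7 183.1] a 84.6 z [0.0098 0.0129 0.0153]
side fixture all 2327 c [661.3 197.6] s [154.  214.9] a 84.1 z [0.0107 0.02   0.0725]
side orange 44 c [647.4 196.4] s [37.  7.] a 83.3 z [0.0289 0.0546 0.0577]
pad [([0.65, 0.192, 0.055], 0.42)]
adapter_ring [([0.484, -0.282, 0.048], 0.91), ([0.383, -0.254, 0.05], 0.62)]
```

View pics/sidez.png

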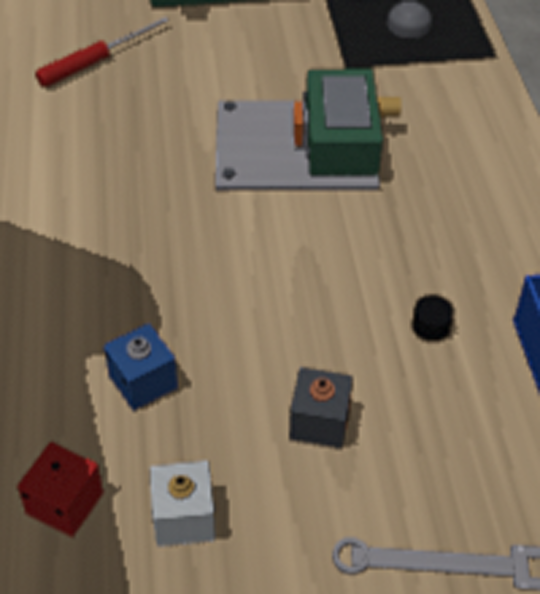

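View pics/topz.png

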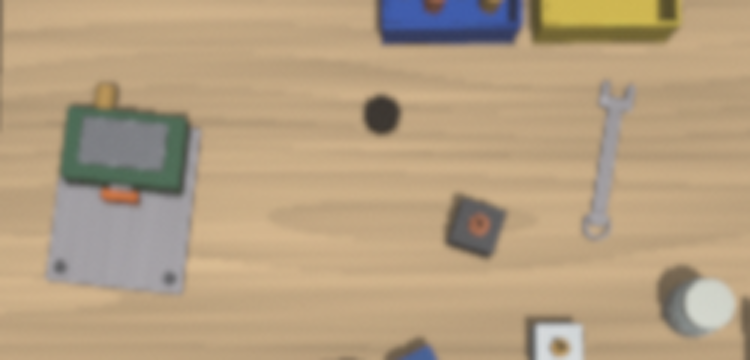

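Block: centre (0.4815, -0.267), yaw about 0. Fixture: origin about (0.6435, 0.199), yaw about -6.6°, and the landmark, housing and pad measurements agree. Grasping now.

```bash
python3 - <<'E'
from h import *
o=[np.pi,0,0.0]; x,y=.4815,-.267
r.move_ptp([x,y,.15],o); s=get_state(); print(s["time"],s["joint_pos"].round(2))
move_gripper(1.0)
r.move_straight([x,y,.022],rate=.12); s=get_state();print(s["contact_force"])
move_gripper(0.0,70); s=get_state(); print({k:np.round(s[k],3) for k in("time","ee_pos","eef_rot","contact_force","gripper_width","grip_force")})
r.move_straight([x,y,.04],rate=.05); r.pause(.3); s=get_state(); print({k:np.round(s[k],3) for k in("time","ee_pos","contact_force","wrist_torque","gripper_width","grip_force")})
r.move_straight([x,y,.15],rate=.15)
p,d=cams.camera("side"); cv2.imwrite("pics/side1.png",cv2.resize(p[150:330,200:420,::-1],None,fx=3,fy=3)); 
print(get_state()["time"])
for t in("adapter_center","adapter_ring"): print(t,[(np.round(w(q["point"],"side"),3).tolist(),round(q["p"],2)) for q in landmark_of(t,"side")])
E
```

```text
2.6583 [-0.69  0.11  1.96 -0.    1.07  0.88]
[0.58138636 0.38804918 0.00330504]
{'time': np.float64(4.517), 'ee_pos': array([ 0.482, -0.267,  0.023]), 'eef_rot': array([ 3.141e+00, -1.000e-03,  0.000e+00]), 'contact_force': array([ 0.21 , -0.172,  2.796]), 'gripper_width': np.float64(0.573), 'grip_force': np.float64(73.81)}
{'time': np.float64(5.325), 'ee_pos': array([ 0.481, -0.267,  0.04 ]), 'contact_force': array([ 1.173,  0.794, -2.756]), 'wrist_torque': array([-0.019, -0.013, -0.029]), 'gripper_width': np.float64(0.58), 'grip_force': np.float64(73.331)}
6.2583
adapter_center [([0.383, -0.241, 0.029], 0.83), ([0.476, -0.268, 0.149], 0.6)]
adapter_ring [([0.742, -0.083, 0.002], 0.68), ([0.395, -0.225, 0.027], 0.55), ([0.506, -0.266, 0.149], 0.52)]
```

View pics/side1.png

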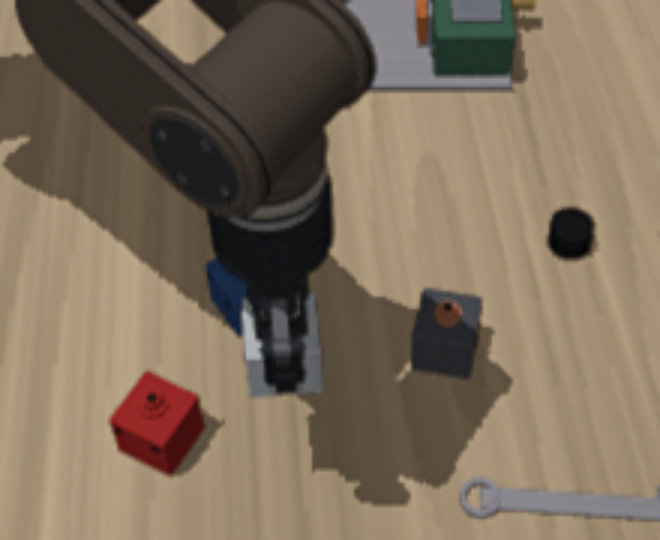

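Held cleanly: block at crop (283,345), ring side free. I'll refine the fixture yaw and centre from the stored frames.

```bash
python3 - <<'E'
from h import *
for c in("top","side"):
    z=np.load(c+"0.npz");p,d=z["p"],z["d"];C=cloud(c,d);Z=C[...,2]
    hsv=cv2.cvtColor(p,cv2.COLOR_RGB2HSV)
    o=np.array([.6435,.199])
    for n,(a,b),lim in(("house",(.064,.077),(.016,.095)),("plate",(.007,.017),(-.095,.01))):
        psi=np.radians(-6.5)
        for _ in range(8):
            ex=np.array([np.cos(psi),np.sin(psi)]);ey=np.array([-ex[1],ex[0]])
            q=C[...,:2]-o; u=q@ex; v=q@ey
            m=(Z>a)&(Z<b)&(abs(v)<.09)&(u>lim[0]-.01)&(u<lim[1]+(.01 if n=="house" else 0))
            if n=="plate": m&=hsv[...,1]<70   # grey, not wood
            U,V=u[m],v[m]; bins=np.arange(lim[0]+.008,lim[1]-.008,.006) 
            cs=np.array([[x,V[abs(U-x)<.004].min(),V[abs(U-x)<.004].max()] for x in bins])
            k=[np.polyfit(cs[:,0],cs[:,j],1)[0] for j in(1,2)]
            vb=np.arange(-.05,.051,.005); fr=np.array([[y,U[abs(V-y)<.004].min()] for y in vb]); kf=np.polyfit(fr[:,0],fr[:,1],1)[0]
            psi+=.5*(np.mean(k)-0) *.5 - .5*kf*.5
        print(c,n,"yaw",round(np.degrees(psi),2),"k",np.degrees(k).round(1),round(np.degrees(-kf),1),"v edges",np.median(cs[:,1:],0).round(4),"u front",np.median(fr[:,1]).round(4),m.sum())
E
```

```text
top house yaw -6.45 k [0.8 0.5] -0.7 v edges [-0.0621  0.0645] u front 0.0175 840
top plate yaw -6.55 k [-0.2 -0.1] 0.1 v edges [-0.0718  0.0752] u front -0.0891 1101
side house yaw -6.55 k [-1.7  0.2] 0.2 v edges [-0.0652  0.0613] u front 0.0175 705
side plate yaw -6.86 k [-0.4 -0.9] 0.7 v edges [-0.0756  0.0762] u front -0.0888 963
```

Yaw is -6.6° and the centre is confirmed within about 1 mm.

```bash
cat >> h.py <<'E'
PSI=np.radians(-6.6); O=np.array([.6435,.1993]); EX=np.array([np.cos(PSI),np.sin(PSI)]); EY=np.array([-EX[1],EX[0]])
ORI=[np.pi,0,PSI]
def pos(u,z,v=0): return [*(O+u*EX+v*EY),z]
def force(n=8):
    F=[];T=[]
    for _ in range(n):
        r.pause(.02); s=get_state(); F.append(s["contact_force"]);T.append(s["wrist_torque"])
    F=np.mean(F,0);T=np.mean(T,0); e=s["ee_pos"][:2]-O
    return np.array([F[:2]@EX,F[:2]@EY,F[2]]),T,np.array([e@EX,e@EY,s["ee_pos"][2]]),s
E
python3 - <<'E'
from h import *
r.move_ptp(pos(-.048,.15),ORI); print(get_state()["time"])
r.move_straight(pos(-.048,.045),rate=.12); r.pause(.3)
F0,T0,e,s=force(); print(F0.round(2),T0.round(3),e.round(4))
for z in (.041,.038,.0365,.0355,.035):
    r.move_straight(pos(-.048,z),rate=.03); r.pause(.1); F,T,e,s=force(); print(z,(F-F0).round(2),e.round(4))
    if (F-F0)[2]>1.5: break
np.savez("f0.npz",F0=F0,T0=T0,z=z); print(s["time"])
p,d=cams.camera("side"); cv2.imwrite("pics/side2.png",cv2.resize(p[90:240,260:460,::-1],None,fx=3.5,fy=3.5))
E
```

```text
8.125
[-0.1   0.22 -3.  ] [ 0.007 -0.011 -0.001] [-0.0479  0.0001  0.0452]
0.041 [-0.14 -0.28 -0.16] [-0.0479  0.      0.041 ]
0.038 [ 0.28 -0.44 -0.13] [-0.0479  0.      0.0381]
0.0365 [ 0.11 -0.24 -0.37] [-0.048   0.      0.0365]
0.0355 [-0.01 -0.02  0.04] [-0.048   0.      0.0355]
0.035 [ 0.07  0.   -0.12] [-0.048 -0.     0.035]
12.0333
```

View pics/side2.png

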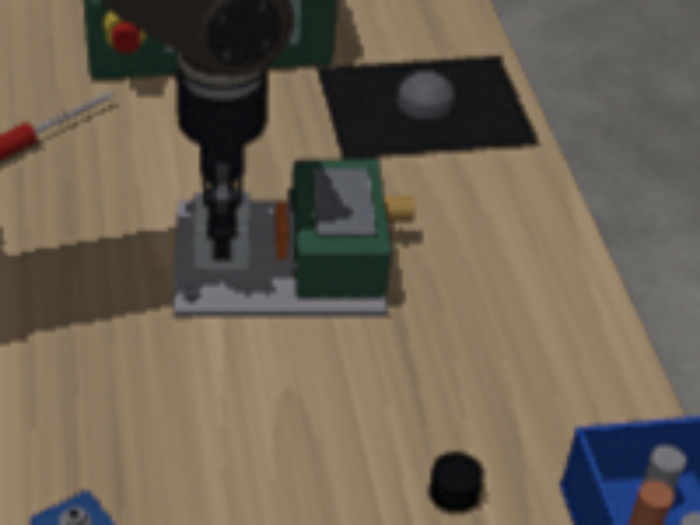

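The block is at the ledge, crop (225,245), in line with the orange pad at (282,232), and there is no ledge contact yet. Pushing under force monitoring.

```bash
python3 - <<'E'
from h import *
F0=np.load("f0.npz")["F0"];T0=np.load("f0.npz")["T0"]
u=-.048
r.move_straight(pos(-.032,.0352),rate=.04); u=-.032
for i in range(25):
    F,T,e,s=force(5); f=-(F-F0)[0]; print(round(u,4),(F-F0).round(2),(T-T0).round(3),e.round(4))
    if f>9.3: break
    u+= .003 if f<1.5 else min(.003,max(.0004,(10-f)*.0007))
    r.move_straight(pos(u,.0352),rate=.03)
r.pause(.3);F,T,e,s=force(10); print("end",u,(F-F0).round(2),(T-T0).round(3),e.round(4),s["eef_rot"],s["time"])
np.save("u.npy",u)
E
```

```text
-0.032 [-0.27 -0.31 -0.16] [ 0.024  0.017 -0.006] [-0.0322 -0.0001  0.035 ]
-0.029 [-0.   -0.21  0.12] [0.012 0.008 0.001] [-0.029  -0.      0.0351]
-0.026 [-0.13 -0.19  0.21] [-0.018 -0.007  0.017] [-0.026  -0.0001  0.0351]
-0.023 [-4.17 -0.37  2.64] [0.032 0.615 0.054] [-0.0238 -0.      0.035 ]
-0.02 [-6.49 -0.53  4.03] [0.041 0.919 0.088] [-0.0214  0.      0.035 ]
-0.0175 [-9.04 -0.95  5.67] [0.052 1.255 0.086] [-0.0197 -0.      0.035 ]
-0.0169 [-10.36  -0.94   7.36] [0.096 1.465 0.09 ] [-0.0196  0.      0.035 ]
end -0.0168736175411456 [-10.43  -1.14   7.46] [0.066 1.49  0.084] [-0.0196  0.      0.035 ] [ 3.14029666  0.00730269 -0.11463989] 15.1833
```

Fz has risen to about 7 N: the arm's compliance is pitching the tool 0.4° and loading the ledge. I'll back off a little, pre-compensate the pitch, raise slightly and re-push.

```bash
python3 - <<'E'
from h import *
F0=np.load("f0.npz")["F0"];T0=np.load("f0.npz")["T0"]
r.move_straight(pos(-.028,.0352),rate=.03); F,T,e,s=force(5); print("back",(F-F0).round(2),e.round(4),s["gripper_width"])
A=[np.pi,-.0075,PSI]; z=.0360
r.move_straight(pos(-.028,z),A,rate=.02); F,T,e,s=force(5); print("up",(F-F0).round(2),e.round(4),s["eef_rot"])
u=-.0255; 
for i in range(18):
    r.move_straight(pos(u,z),A,rate=.03)
    F,T,e,s=force(5); f=-(F-F0)[0]; print(round(u,4),(F-F0).round(2),(T-T0).round(3),e.round(4),s["eef_rot"][1].round(4))
    if f>9.5: break
    u+= .0025 if f<1.5 else min(.0025,max(.0004,(10-f)*.0007))
r.pause(.3);F,T,e,s=force(10); print("end",u,(F-F0).round(2),(T-T0).round(3),e.round(4),s["eef_rot"],s["gripper_width"],s["time"])
np.save("u.npy",u)
for c in("side","top"):
    p,d=cams.camera(c); cr=p[100:220,290:450] if c=="side" else p[110:230,200:360]
    cv2.imwrite(f"pics/{c}3.png",cv2.resize(cr[...,::-1],None,fx=4.5,fy=4.5,interpolation=cv2.INTER_CUBIC))
E
```

```text
back [ 0.21 -0.42 -0.05] [-0.0272 -0.0001  0.0355] 0.5770266663024173
up [ 0.17 -0.17  0.11] [-0.0279 -0.      0.036 ] [-3.14156331 -0.00770276 -0.11524234]
-0.0255 [-0.33 -0.32 -0.1 ] [ 0.001  0.02  -0.   ] [-0.0254  0.      0.036 ] -0.0077
-0.023 [-3.72 -0.1   1.47] [0.087 0.664 0.067] [-0.024   0.      0.0356] -0.0051
-0.0205 [-6.09 -0.27  2.04] [0.125 0.964 0.111] [-0.022  -0.      0.0354] -0.0035
-0.018 [-7.6  -0.26  2.57] [0.173 1.192 0.136] [-0.0202 -0.      0.0352] -0.0017
-0.0163 [-8.7  -0.11  3.14] [0.184 1.306 0.142] [-0.0191 -0.      0.035 ] -0.0003
-0.0154 [-9.57 -0.41  3.36] [0.183 1.403 0.152] [-0.0184 -0.      0.035 ] 0.0003
end -0.015413242911678374 [-9.58 -0.39  3.38] [0.161 1.413 0.152] [-0.0184 -0.      0.035 ] [ 3.14020874e+00  2.76186305e-04 -1.14440878e-01] 0.5775607799007199 18.5917
```

View pics/side3.png

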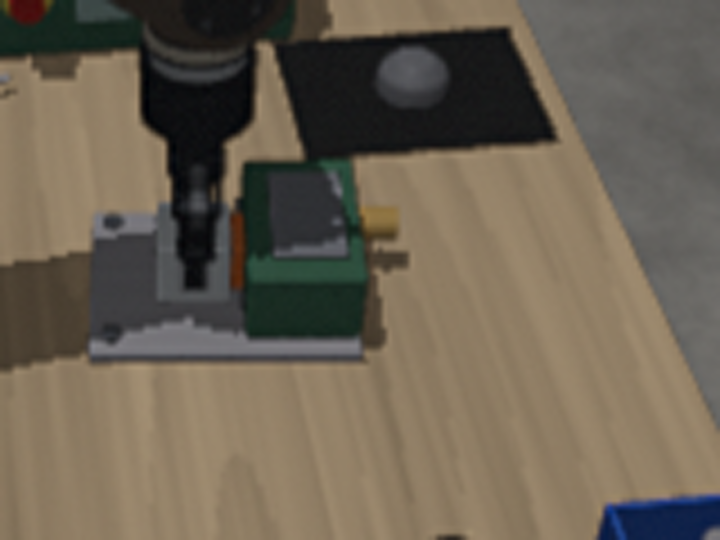

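View pics/top3.png

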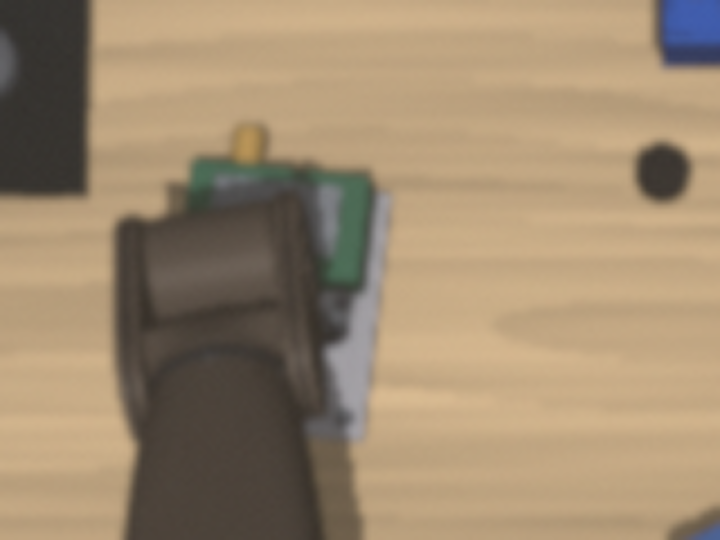

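The ring face is flush on the pad at side crop (235,250). The block sits on the ledge, tool pitch is about 0 and yaw is aligned. I'll nudge it to about 10 N, hold, and check steadiness.

```bash
python3 - <<'E'
from h import *
F0=np.load("f0.npz")["F0"];T0=np.load("f0.npz")["T0"]; u=float(np.load("u.npy"))+.0008
r.move_straight(pos(u,.0360),[np.pi,-.0078,PSI],rate=.02)
for i in range(6):
    r.pause(.4);F,T,e,s=force(5); print((F-F0).round(2),(T-T0).round(3),e.round(4),s["eef_rot"][1:].round(4),s["grip_force"].round(1),s["time"].round(1))
if 8.5<-(F-F0)[0]<12: print(ticket.finish_job())
E
```

```text
Traceback (most recent call last):
AttributeError: 'float' object has no attribute 'round'
```

```bash
python3 - <<'E'
from h import *
F0=np.load("f0.npz")["F0"];T0=np.load("f0.npz")["T0"]
for i in range(6):
    r.pause(.4);F,T,e,s=force(5); print((F-F0).round(2),(T-T0).round(3),e.round(4),s["eef_rot"][1:].round(4),s["grip_force"],s["time"])
if 8.5<-(F-F0)[0]<12: print(ticket.finish_job())
E
```

```text
[-9.43 -0.29  4.02] [0.191 1.455 0.137] [-0.0178 -0.      0.035 ] [ 0.0003 -0.1145] 73.52779269218445 19.9083
[-10.16  -0.56   3.95] [0.179 1.459 0.127] [-0.0178 -0.      0.035 ] [ 0.0004 -0.1144] 73.52840423583984 20.3917
[-9.55 -0.15  4.31] [0.194 1.467 0.143] [-0.0178 -0.      0.0349] [ 0.0004 -0.1144] 73.5278069972992 20.875
[-9.96 -0.09  4.05] [0.164 1.469 0.156] [-0.0178  0.      0.035 ] [ 0.0004 -0.1143] 73.52835059165955 21.3583
[-9.61 -0.25  4.12] [0.185 1.465 0.141] [-0.0178 -0.      0.0349] [ 0.0004 -0.1143] 73.52810740470886 21.8417
[-10.17  -0.7    3.65] [0.182 1.481 0.182] [-0.0178 -0.      0.0349] [ 0.0004 -0.1144] 73.52787852287292 22.325
the job is handed in; nothing more can be done
None
```

The job is handed in: the arm is still gripping the aluminium adapter on the ledge, ring face against the orange pad, with a steady push of about 10 N held for more than 2 s (robot clock 22 s of 54 s).

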